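# Portion one tea coin into the stoneware bowl

### The arm

A 7-joint arm with a two-finger parallel gripper is mounted at the origin on the work surface. World frame = base frame: x ahead of the robot, y to its left, z up, the work surface at z = 0. Lengths are in mm, angles in rad, forces in N, time in s.
With the tool pointing down it reaches from about 350 to 900 mm from the base axis. Payload 8.1 kg.
Tool frame: the origin (TCP) lies at the very end of the fingers, on their centre line; the grasp point (between the pads) lies grip_depth behind it (grip_depth is the distance from the TCP to the grasp point, in mm); z points along the fingers, y is the direction in which the jaws open and shut (so a half turn about z gives the same grasp; the last joint's range is limited). The gripper opens to 92 mm and grips with 3 to 60 N. Pads are 19 mm wide; open, the fingers measure 130 mm over their backs; the gripper's body (75 mm by 190 mm) begins 47 mm behind the grasp point.
Start: joints at [1.175, 0.434, 0.025, 1.573, -0.012, 1.134, -0.075], TCP at [180.372, -598.421, 226.742] pointing down, gripper open.
Joint ranges: [-2.62, 2.62], [-0.44, 2.09], [-1.27, 1.32], [0.08, 2.57], [-1.32, 4.46], [0.12, 2], [-2.74, 2.74]. Speed limits (rad/s): [2.22, 2.22, 3.01, 3.01, 3.14, 3.14, 3.14].

### API

Orientations are given as a unit quaternion [x, y, z, w].
In Python, from plant import read_state, grab_frame, camera_model, hand_in, boxes_of, spot_point, grip_depth gives the robot as it stands. The module is installed in compiled form; this text tells all that it offers.
- The arm moves only by the tool jog_arm, never from a script. Its argument "moves" is a list of rows, each a list of 3 entries, a list of its own where there are three numbers: the shift along the world's x, y, z in m, then the turn about the world's z in degrees, then the opening, from 0 (shut) to 1 (fully open). A call has 1 to 5 rows; each row is the pose to reach, as a shift and turn from the pose commanded when the call began; what a row does not reach only later rows make up. A row lasts 1/12 s, in which the tool goes at most 41.7 mm and 7.16 degrees, less where a joint would pass 70% of its speed; a pose out of reach is approached as far as the arm can. A call with a gripper value outside its range is refused whole. The fingers move at their own pace and stop on an object; "squeeze" is the grip in N (left out, the last holds). Time passes only in rows, so rows that repeat a pose let the fingers close. It gives the time, the measured TCP pose, the force and the opening at its end, in the units of the state.
- read_state(): the state, without advancing time (a new reading comes with each control period).
- grab_frame(name): name is "scene" or "top"; returns the picture (384x512x3 uint8, red, green, blue); there is no depth.
- camera_model(name): a dict with "K" (3x3 intrinsics, pixels), "T" (4x4, takes a point from camera to world coordinates). Camera axes: x right, y up, looking along -z (the intrinsics and any distortion apply to the point x, -y, -z); pixel columns grow to the right and rows downward; lengths in mm; the calibration is good to about 2 mm. A picture is of the moment at which its call begins. camera_model takes no time and is no camera call.
- hand_in(): hands the job in, once; it reports no verdict.
Trained networks look in the newest picture that a camera, given by its name, has taken for a name from the list of things; names that differ only in an ending like _2 or _b are one class to them, and where a whole thing is asked for, a point or a joint stands for the part that bears it (a point fixed in the world has none). Each returns a list of dicts, best first, with "confidence" (0 to 1); they miss things now and then, are a little off and sometimes report something else, mostly with a low value. They report only what shows in the picture. A call takes as long as a camera call. They do not tell look-alikes from the thing itself.
- boxes_of(name, camera): "extent" ([left, top, right, bottom] in pixels, round what is visible of it).
- spot_point(name, camera): "uv" ([column, row] in pixels: a listed point, or the origin of a listed thing).
The state is a dict: "clock": time; "joint_positions": joint angles; "dq": joint speeds; "joint_efforts": joint torques, N m; "position": TCP position; "ee_rot": TCP orientation; "contact_force": force on the tool from outside, world axes, zero at the start; "wrist_torque": the same for the moment, N m; "width": finger opening in mm.
Only numpy, scipy, OpenCV 4.12 (cv2) and the standard library are available. Lean on these libraries where they do the work, as an engineer would, in place of code of your own. Each camera call takes 0.05 s, during which the arm holds its last target. There are 200 camera calls.

### The job

Portion one tea coin for a guest: stand the grey stoneware bowl on the dispenser's cork rest under the lip, let go of it, and push the red plunger fully home once, letting it spring back out, so that one coin drops into the bowl. Then carry the bowl upright with its coin to the top bamboo tray and stand it on the empty part of the tray floor beside the scoop. Leave the scoop and the other tea things where they are.

Things in the scene. Friction and masses are not known exactly. Their poses are not given: they have to be found in the camera images.
- bowl: Squat grey stoneware bowl, loose, round, outside diameter 68 mm from 10 mm up to the rim (foot 52 mm), 44 mm high, wall 4.5 mm, inner floor 6 mm up, 0.15 to 0.24 kg. Origin: centre of its underside; z up. Can be gripped across its 68 mm diameter from above.
- white_cup: White porcelain cup, loose, about 66 mm across the mouth, 68 mm high; not part of the job, leave it alone. It and the bowl may stand in either of two places: in front of the dispenser or to the right. Origin: centre of its underside.
- dispenser: Tea coin dispenser, fixed. Origin on the table under its magazine; x = the way coins come out, z up. In mm: dark base plate x -86 to 110, 96 wide, 8 thick. Magazine: clear square tube 37 wide, z 76 to 152, cap to z 164, five coins stacked. Housing behind and below: x -50 to 16, 49 wide, up to z 92, with a bridge to z 100 at x -44.
- bowl_rest (a point): Centre of the round cork rest, 80 mm across, on the base plate at dispenser x 64, z 8 (a bowl's underside stands at 8 mm above the table). Same axes as the dispenser. A coin that tips off the lip falls about onto this centre.
- lip_edge (a point): Middle of the free edge of the outlet lip, top side, at dispenser x 52, z 76. The lip is a flat plate 37 mm wide, underside 72 mm above the table, with side guides up to z 87, and sticks out 36 mm from the magazine. A bowl on the rest reaches 22 mm in under it with 20 mm of air above its rim: it goes in and out sideways along x, not straight down or up.
- push_face (a point): Centre of the outer face of the plunger's red palm disc, 44 mm across, upright, facing dispenser -x, 82 mm above the table; at rest at dispenser x -132, and moves with the plunger. Behind it (x -124 to -80) is the 10 mm push rod in its spring, then the slide; fully home the disc stops 12 mm short of the housing.
- plunger (a joint): Travel of the sprung plunger, m: 0 at rest (out), 0.060 fully home on its stop; pushed along dispenser +x. Needs 2 N at first, 8 N at the end (1 N more at 60 mm/s); springs back by itself. Its slide takes the bottom coin out along the lip; the coin tips off only near 53 to 55 mm of travel. Once it is out again the next coin drops down, and another push would deliver it.
- coin_1: The bottom pressed tea coin in the magazine, dark brown disc 28 mm across and 12 mm thick, 11 g, loose. Origin: centre of one flat face (its underside at the start).
- coin_2: The next coin above it, alike; it must stay in the magazine.
- tray_set: Stack of three bamboo trays, fixed, 180 mm (its x) by 260 mm (its y) outside, 132 mm high in all; origin on the table under its centre. Only the top tray is open: floor at 96 mm, 6 mm walls with the rim at 132 mm.
- top_tray_floor (a point): Centre of the top tray's floor, 96 mm above the table; inside 168 mm along its x, 248 mm along its y; axes as the tray set. The scoop lies across the +y end; the rest is empty (the bowl clears the scoop with its centre anywhere below y +25 mm). The middle of the empty part is at about y -45 mm.
- scoop: Bamboo tea scoop, loose, about 122 mm long (along its x, which lies roughly along the tray's x), 26 mm wide, 12 mm high, in the top tray about 85 mm from its middle towards +y; leave it there. Origin: middle of its underside.
- whisk_stand: Celadon whisk stand with a bamboo whisk on it, loose, 72 mm across, 168 mm high, at the back left; leave alone. Origin: centre of underside.
- clamp_jar: Frosted glass jar with a clamp-top lid, loose, 94 mm across, 143 mm high, at the right; leave alone. Origin: centre of underside.
- tea_caddy: Dark red tea caddy, loose, 70 mm across, 94 mm high, at the back right; leave alone. Origin: centre of underside.
Mind the look-alikes: they are no part of the job. What is shaped like the bowl but pink or turquoise is not meant.

How it is judged (in metres and radians):
On the way, in this order (a step that is already met when the one before it is completed fails the run):
1. the grey bowl stands upright on the dispenser's cork rest under the lip (centre within 20 mm of the rest's centre) and has been let go (horizontal distance between bowl and bowl_rest below 0.02 m and z of bowl in the frame of bowl_rest between -0.003 and 0.005 m and angle between bowl's own z axis and vertical below 0.1 rad and contact force between the fingers and bowl below 0.05 N and linear speed of bowl below 0.01 m/s), for 0.2 s.
2. the plunger is pushed fully home (57 mm or more of its 60 mm) (value of joint plunger above 0.057 m), for 0.05 s.
3. the plunger has sprung back out and the bottom coin lies in the bowl, still on the rest (value of joint plunger below 0.003 m and horizontal distance between coin_1 and bowl below 0.028 m and z of coin_1 in the frame of bowl between 0 and 0.034 m and horizontal distance between bowl and bowl_rest below 0.03 m), for 0.2 s.
At the end, for the whole second after the job is handed in: The bowl stands upright (0.1 rad) and still on the top tray's floor (centre within 56 mm of its middle along x, -98 to +60 mm along y), the bottom coin lying in it; the plunger is back out (under 3 mm) and the second coin still in the magazine (x of bowl in the frame of top_tray_floor between -0.056 and 0.056 m and y of bowl in the frame of top_tray_floor between -0.098 and 0.06 m and z of bowl in the frame of top_tray_floor between -0.003 and 0.004 m and angle between bowl's own z axis and vertical below 0.1 rad and linear speed of bowl below 0.01 m/s and horizontal distance between coin_1 and bowl below 0.028 m and z of coin_1 in the frame of bowl between 0 and 0.034 m and value of joint plunger below 0.003 m and x of coin_2 in the frame of dispenser between -0.01 and 0.01 m); the robot touches nothing.
It fails at once if the scoop, white cup, whisk stand, jar or caddy is shifted more than 25 mm or knocked over (distance of any of white_cup, whisk_stand, clamp_jar, tea_caddy, scoop from where it was at the start of the episode above 0.025 m or angle between any of white_cup, whisk_stand, clamp_jar, tea_caddy, scoop's own z axis and vertical above 0.35 rad).
It fails at once if a second coin is pushed out of the magazine (x of coin_2 in the frame of dispenser above 0.02 m).
It fails at once if the bowl is tipped more than about 30 degrees (angle between bowl's own z axis and vertical above 0.55 rad).
It also fails if it takes over 72 s, if anything falls off the work surface, if the arm or the gripper's body presses on something with over 40 N, if the wrist force passes 120 N, or if a joint passes its speed limit or range.

## Working session

There is one attempt and no reset: what is moved stays moved. The work goes in short steps, Python scripts to look and compute and a tool call to move; the robot and the scene stay as the last step left them, time stands still between calls to the robot, and variables do not carry over. Pictures are saved under pics/ and viewed, on a budget of 10 in all, crops included, one or two more only if the job needs it, and the job is handed in when it is done.

Besides the shell and the picture viewer there is one more tool, called after "Call:" by a JSON object that holds its "method" and its "body". jog_arm: Moves the arm, as the interface text tells. Its arguments: {"type":"object","properties":{"moves":{"type":"array"},"squeeze":{"type":"number"}},"required":["moves"]}

```bash
mkdir -p pics; cat > h.py <<'E'
import numpy as np, cv2
from plant import *
def snap(cam,fn):
    im=grab_frame(cam); cv2.imwrite('pics/'+fn,cv2.cvtColor(im,cv2.COLOR_RGB2BGR)); return im
def ray(cam,uv):
    m=camera_model(cam);K=np.array(m["K"]);T=np.array(m["T"])
    d=np.linalg.inv(K)@[uv[0],uv[1],1]; d=np.array([d[0],-d[1],-d[2]])
    return T[:3,3],T[:3,:3]@d/np.linalg.norm(d)
def atz(cam,uv,z):
    o,d=ray(cam,uv); return o+d*(z-o[2])/d[2]
def tri(a,b):
    (o1,d1),(o2,d2)=a,b
    A=np.stack([d1,-d2],1); s=np.linalg.lstsq(A,o2-o1,rcond=None)[0]
    p,q=o1+d1*s[0],o2+d2*s[1]; return (p+q)/2,np.linalg.norm(p-q)
def proj(cam,P):
    m=camera_model(cam);c=np.linalg.inv(np.array(m["T"]))@np.append(P,1)
    v=np.array(m["K"])@[c[0],-c[1],-c[2]]; return v[:2]/v[2]
E
python3 - <<'E'
from h import *
np.set_printoptions(precision=1,suppress=True)
a=snap("scene","s0.png");b=snap("top","t0.png")
cv2.imwrite('pics/both.png',cv2.cvtColor(np.vstack([a,b])[:, :],cv2.COLOR_RGB2BGR))
print(camera_model("scene"),camera_model("top"),grip_depth)
for n in ["bowl","white_cup","dispenser","bowl_rest","lip_edge","push_face","tray_set","top_tray_floor","scoop","clamp_jar","tea_caddy","whisk_stand"]:
    r={}
    for c in ["scene","top"]:
        r[c]=spot_point(n,c)[:3]
        print(n,c,[(np.round(x["uv"]),round(x["confidence"],2)) for x in r[c]])
    if r["scene"] and r["top"]:
        for s in r["scene"][:2]:
            for t in r["top"][:2]:
                print("   ",*tri(ray("scene",s["uv"]),ray("top",t["uv"])))
print(read_state())
E
```

```text
{'K': array([[435.6,   0. , 257.3],
       [  0. , 435.6, 194.6],
       [  0. ,   0. ,   1. ]]), 'T': array([[  -0.2,   -0.6,    0.8, 1541.8],
       [   1. ,   -0.1,    0.1,  161.2],
       [   0. ,    0.8,    0.6,  882.9],
       [   0. ,    0. ,    0. ,    1. ]])} {'K': array([[391.2,   0. , 255. ],
       [  0. , 391.2, 193.4],
       [  0. ,   0. ,   1. ]]), 'T': array([[   0.2,    1. ,   -0.2,  286.7],
       [  -1. ,    0.2,   -0. ,  -32.3],
       [   0. ,    0.2,    1. , 1230. ],
       [   0. ,    0. ,    0. ,    1. ]])} 18.8
bowl scene [(array([210., 190.]), 0.78), (array([275., 198.]), 0.69), (array([240., 186.]), 0.69)]
bowl top [(array([271., 249.]), 0.96), (array([238., 230.]), 0.89), (array([307., 231.]), 0.71)]
    [ 390.3 -128.6  -24. ] 116.68241031099416
    [444.5 -62.9  38.4] 210.76475377652014
    [372.8 -19.6 -52.3] 107.24584075521206
    [418.   39.9 -14.7] 1.4500513738068117
white_cup scene [(array([175., 183.]), 0.74)]
white_cup top [(array([347., 252.]), 0.63), (array([238., 232.]), 0.59)]
    [ 405.7 -308.9   -6.1] 1.0052477500288686
    [ 463.5 -113.6   
[... 1351 characters left out ...]
_caddy top [(array([358., 158.]), 0.89), (array([119., 196.]), 0.68)]
    [ 719.1 -312.4   -1.7] 11.746153650579291
    [648.1  46.5 243.6] 728.2669312677663
whisk_stand scene [(array([364., 272.]), 0.71)]
whisk_stand top [(array([171., 132.]), 0.89)]
    [700.2 320.2 -12.5] 1.4030836406415792
{'clock': 1.3, 'joint_positions': array([ 1.2,  0.4,  0. ,  1.6, -0. ,  1.1, -0.1]), 'dq': array([ 0., -0.,  0.,  0., -0.,  0.,  0.]), 'joint_efforts': array([  0. , -66.8,   1. , -31.5,  -0.1,   0. ,  -0. ]), 'position': array([ 180.4, -598.4,  226.7]), 'ee_rot': array([1. , 0.1, 0. , 0. ]), 'contact_force': array([ 0.1, -0.7, -0.2]), 'wrist_torque': array([ 0., -0.,  0.]), 'width': 91.77125812785722}
```

View pics/s0.png

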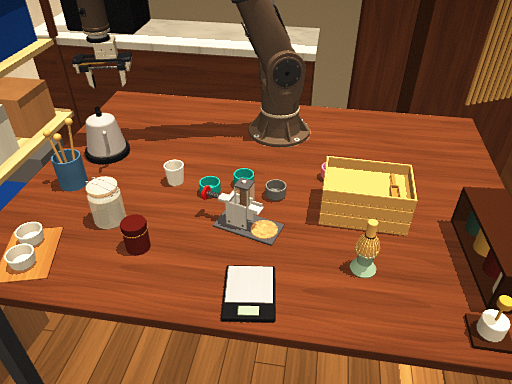

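View pics/t0.png

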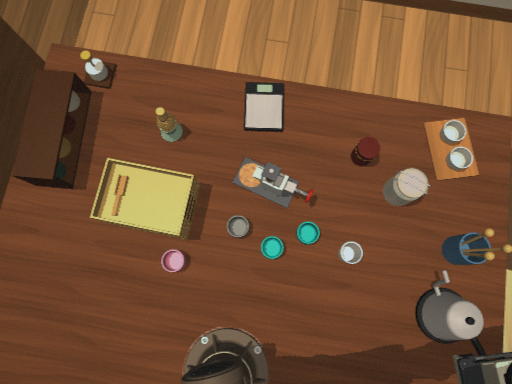

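The grey bowl is at scene (275,189) and top (238,227). The turquoise look-alikes are at top (272,247) and (308,233), the pink one at (173,261), and the white cup at (351,253). The dispenser's cork rest is at top (250,175) and its red disc at (309,197). Next I'll fit these more closely by colour.

```bash
python3 - <<'E'
from h import *
a=cv2.imread('pics/s0.png');b=cv2.imread('pics/t0.png')
f=lambda i,x,y:cv2.resize(i[y:y+85,x:x+115],None,fx=6.5,fy=6.5*.53*2*.5 if 0 else 6.5,interpolation=cv2.INTER_CUBIC)
A=cv2.resize(a[165:245,190:295],None,fx=3.7,fy=3.7,interpolation=cv2.INTER_CUBIC)
B=cv2.resize(b[155:245,220:325],None,fx=3.7,fy=3.7,interpolation=cv2.INTER_CUBIC)
h=min(A.shape[0],B.shape[0]); cv2.imwrite('pics/c1.png',np.hstack([A[:h],B[:h]]))
np.set_printoptions(precision=1,suppress=True)
def q2y(q):
    from scipy.spatial.transform import Rotation as R
    M=R.from_quat(q).as_matrix(); return np.degrees(np.arctan2(M[1,1],M[0,1])),M[:,2]
print("jaw yaw",q2y(read_state()["ee_rot"]))
for n,i in (("scene",a),("top",b)):
    hsv=cv2.cvtColor(i,cv2.COLOR_BGR2HSV); H,S,V=cv2.split(hsv)
    x0,y0,x1,y1=(190,165,295,245) if n=="scene" else (220,155,325,245)
    def comp(m,nm):
        mm=np.zeros_like(m);mm[y0:y1,x0:x1]=m[y0:y1,x0:x1]
        N,l,s,c=cv2.connectedComponentsWithStats(mm.astype(np.uint8))
        for k in range(1,N):
            if s[k,4]>12: print(n,nm,s[k],c[k])
    comp((S>180)&((H<4)|(H>174))&(V>120),"red")
    comp((H>8)&(H<25)&(V>170)&(S>60),"cork")
    comp((S<60)&(V>40)&(V<150),"grey")
for n in["bowl"]:
  for c in["scene","top"]:
    print(c,[(np.round(x["extent"],1),round(x["confidence"],2)) for x in boxes_of(n,c)[:5]])
E
```

```text
jaw yaw (np.float64(-73.23183231164629), array([ 0., -0., -1.]))
scene red [202 186   9  14  68] [205.1 191.5]
scene cork [227 165  68   9 296] [269.5 168.1]
scene cork [190 172  15   3  26] [196.7 173. ]
scene cork [254 173  41  17 243] [272.3 180.2]
scene cork [206 174  15   5  18] [213.7 174.8]
scene cork [223 174  11   6  31] [229.4 176.5]
scene cork [190 176  11  14 118] [194.3 182.3]
scene cork [221 180  11   7  55] [225.1 182.7]
scene cork [249 186   4  13  29] [250.9 192.2]
scene cork [221 188  13   7  32] [226.6 190. ]
scene cork [254 191  10   7  35] [258.3 193. ]
scene cork [283 191  12  10  86] [290.  195.5]
scene cork [190 196  13   4  30] [194.9 197.5]
scene cork [190 203  34  13 195] [205.3 208.2]
scene cork [262 203  33  11 213] [278.9 208.1]
scene cork [190 211   8   4  17] [193.1 212.5]
scene cork [264 216  31   7  77] [281.8 219.4]
scene cork [190 218  29  12 136] [201.2 222.6]
scene cork [251 220  27  19 378] [263.9 228.7]
scene cork [190 226  24   6  64] [198. 229.]
scene cork [199 233  58  12 189] [229.5 238.8]
scene cork [279 232  16   4  34] [286.8 233.8]
scene cork [275 237  20   7  67] [285.3 239.9]
scene grey [234 178  20  13 138] [243.6 183.9]
scene grey [266 180  20  20 267] [275.5 189.7]
scene grey [207 191  13   7  56] [212.4 193.9]
scene grey [213 209  71  36 628] [244.9 227.4]
top red [306 189   7  13  34] [308.6 195.5]
top cork [239 163  21  24 338] [248.3 174.9]
top grey [ 233  158   75   50 1123] [270.4 184.2]
top grey [227 216  22  22 361] [237.4 226.3]
scene [(array([323.4, 162.8, 326.4, 175.1]), 0.62), (array([197.9, 176. , 222.6, 193. ]), 0.59), (array([269. , 180.5, 287.9, 201. ]), 0.56)]
top [(array([260.8, 234.7, 282.5, 256.2]), 0.94), (array([229.7, 217. , 254. , 236.4]), 0.93), (array([164.9, 249.3, 185.6, 271.7]), 0.73), (array([294.6, 220.8, 319.7, 246.8]), 0.71)]
```

View pics/c1.png

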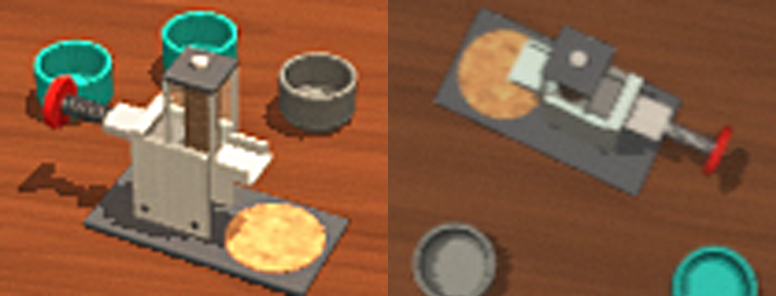

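The scene crop shows the base plate corners, the cap, the red disc and the grey bowl's rim clearly, with the rim centred near (275.7,186). In the top crop the rim is centred near (238,226). I'll fit the dispenser pose jointly from these.

```bash
python3 - <<'E'
from h import *
from scipy.optimize import least_squares
np.set_printoptions(precision=1,suppress=True)
F=[("scene",(110,48,8),(284,222.3)),("scene",(110,-48,8),(275.6,244)),("scene",(-86,-48,8),(212.7,226)),
("scene",(0,0,164),(244,181.5)),("scene",(64,0,8),(264.4,228.6)),("scene",(-128,0,82),(205.3,192)),
("top",(110,48,8),(232,182.4)),("top",(110,-48,8),(244.6,157.4)),("top",(-86,48,8),(288.9,207)),("top",(-86,-48,8),(298.7,181)),
("top",(0,0,164),(271.1,170.1)),("top",(64,0,8),(250,174.6)),("top",(-128,0,82),(309,195.4))]
def W(p,P):
    c,s=np.cos(p[2]),np.sin(p[2]);return np.array([p[0]*100+c*P[0]-s*P[1],p[1]*100+s*P[0]+c*P[1],P[2]+p[3]*100])
def go(F):
    fun=lambda p:np.concatenate([proj(c,W(p,P))-uv for c,P,uv in F])
    return least_squares(fun,[5.75,-.3,1.28,0],loss='soft_l1')
r=go(F);p=r.x;print(p*100,np.degrees(p[2]));print(r.fun.reshape(-1,2))
print("rest",W(p,(64,0,8)),"face",W(p,(-132,0,82)))
print("bowl rim",*tri(ray("scene",(275.6,185.6)),ray("top",(237.9,226.2))),atz("scene",(275.6,185.6),44),atz("top",(237.9,226.2),44))
for uv in[(107,160),(197,177),(186,236),(92,218)]: print("tray",uv,atz("top",uv,132))
for uv in[(325,158),(414,163),(409,205),(322,197)]: print("tray s",uv,atz("scene",uv,132))
E
```

```text
[579.8 -32.  132.6  -1.5] 75.97558571986794
[[ 0.9  0.7]
 [-2.5 -0.4]
 [-0.4 -0.9]
 [ 0.3 -0.3]
 [ 0.3  0.1]
 [ 0.6  1.1]
 [-0.2  0.6]
 [-0.6 -0.7]
 [-0.9  0.3]
 [ 0.9 -0.6]
 [ 0.2  0.4]
 [ 0.9  0.7]
 [ 0.2 -1.1]]
rest [595.3  30.1   6.5] face [ 547.8 -160.1   80.5]
bowl rim [422.4  39.5  39.7] 0.7650614598220878 [428.1  39.7  44. ] [421.8  39.6  44. ]
tray (107, 160) [537. 445. 132.]
tray (197, 177) [532.  176.4 132. ]
tray (186, 236) [359.8 172.6 132. ]
tray (92, 218) [364.  444.6 132. ]
tray s (325, 158) [376.  186.5 132. ]
tray s (414, 163) [358.  458.9 132. ]
tray s (409, 205) [571.5 421.6 132. ]
tray s (322, 197) [575.7 186.5 132. ]
```

Call:
{"method": "jog_arm", "body": {"moves": [[[0.012,0.032,0.006],6,1],[[0.024,0.064,0.012],12,1],[[0.036,0.096,0.018],18,1],[[0.048,0.128,0.024],24,1],[[0.06,0.16,0.03],30,1]]}}

```text
clock: 1.82
position: [240.7, -436.9, 257.1]
ee_rot: [0.917, 0.399, -0.0, 0.0]
contact_force: [0.9, 0.6, -0.4]
width: 91.8
```

Call:
{"method": "jog_arm", "body": {"moves": [[[0.012,0.032,0],6,1],[[0.024,0.064,0],12,1],[[0.036,0.096,0],18,1],[[0.048,0.128,0],24,1],[[0.06,0.16,0],29.2,1]]}}

```text
clock: 2.23
position: [300.6, -276.9, 257.0]
ee_rot: [0.787, 0.618, -0.0, 0.0]
contact_force: [1.1, 0.5, -0.8]
width: 91.8
```

Call:
{"method": "jog_arm", "body": {"moves": [[[0.012,0.032,0],0,1],[[0.024,0.064,0],0,1],[[0.036,0.096,0],0,1],[[0.048,0.128,0],0,1],[[0.06,0.16,0],0,1]]}}

```text
clock: 2.65
position: [360.6, -116.9, 257.1]
ee_rot: [0.788, 0.615, 0.0, 0.001]
contact_force: [-0.4, -0.3, 0.1]
width: 91.5
```

Call:
{"method": "jog_arm", "body": {"moves": [[[0.013,0.032,-0.02],0,1],[[0.026,0.064,-0.04],0,1],[[0.039,0.096,-0.06],0,1],[[0.052,0.128,-0.08],0,1],[[0.063,0.157,-0.105],0,1]]}}

```text
clock: 3.07
position: [424.8, 40.8, 151.8]
ee_rot: [0.788, 0.615, 0.001, 0.001]
contact_force: [2.2, -0.6, 0.9]
width: 91.9
```

Call:
{"method": "jog_arm", "body": {"moves": [[[0,0,-0.025],0,1],[[0,0,-0.055],0,1],[[0,0,-0.055],0,1]]}}

```text
clock: 3.32
position: [420.6, 38.6, 93.0]
ee_rot: [0.788, 0.616, -0.003, -0.002]
contact_force: [-1.5, -0.5, 0.1]
width: 91.9
```

```bash
python3 - <<'E'
from h import *
a=snap("scene","s1.png")[130:260,180:430];b=snap("top","t1.png")[130:260,180:320]
cv2.imwrite('pics/c2.png',cv2.resize(cv2.cvtColor(np.hstack([a,b]),cv2.COLOR_RGB2BGR),None,fx=2,fy=2,interpolation=cv2.INTER_CUBIC))
E
```

```text
(no output)
```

View pics/c2.png

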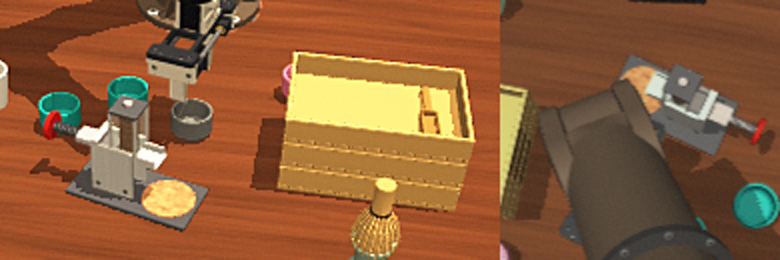

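The near finger hangs over the bowl's near side, with its tip at scene (269,180). The tray's top rim corners are at scene (324.5,156.5), (411.5,164), (417,200.5) and (321.5,193.5). I'll descend and grip.

Call:
{"method": "jog_arm", "body": {"moves": [[[0.001,0.001,-0.035],0,1],[[0.001,0.001,-0.072],0,1],[[0.001,0.001,-0.072],0,1],[[0.001,0.001,-0.072],0,1]]}}

```text
clock: 3.75
position: [424.2, 39.2, 25.6]
ee_rot: [0.788, 0.615, -0.001, -0.0]
contact_force: [-0.2, 0.1, 0.6]
width: 92.0
```

Call:
{"method": "jog_arm", "body": {"moves": [[[0,0,0],0,0.5],[[0,0,0],0,0.5],[[0,0,0],0,0.5],[[0,0,0],0,0.5],[[0,0,0],0,0.5]], "squeeze": 15}}

```text
clock: 4.17
position: [425.1, 39.5, 26.0]
ee_rot: [0.788, 0.615, 0.001, 0.001]
contact_force: [-2.2, -1.0, 15.0]
width: 68.2
```

```bash
python3 - <<'E'
from h import *
from scipy.optimize import least_squares
np.set_printoptions(precision=1,suppress=True)
# tray: x,y,yaw from rim corners z132
F=[("scene",(-90,-130,132),(324.5,156.5)),("scene",(-90,130,132),(411.5,164)),("scene",(90,130,132),(417,200.5)),("scene",(90,-130,132),(321.5,193.5)),
("top",(90,130,132),(107,160)),("top",(90,-130,132),(197,177)),("top",(-90,-130,132),(186,236)),("top",(-90,130,132),(92,218))]
def W(p,P):
    c,s=np.cos(p[2]),np.sin(p[2]);return np.array([p[0]*100+c*P[0]-s*P[1],p[1]*100+s*P[0]+c*P[1],P[2]])
r=least_squares(lambda p:np.concatenate([proj(c,W(p,P))-uv for c,P,uv in F]),[4.6,3.2,0],loss='soft_l1')
p=r.x;print(p,np.degrees(p[2]));print(r.fun.reshape(-1,2));print("target",W(p,(0,-40,96)))
print(read_state()["width"],read_state()["position"])
E
```

```text
[ 4.5  3.1 -0. ] -0.44285822404314334
[[ 0.2 -1.1]
 [-2.  -0.6]
 [-0.9 -1.1]
 [ 0.  -4.1]
 [ 1.  -1.8]
 [-1.8 -3.3]
 [-4.2 -1.1]
 [-0.2  0.4]]
target [451.6 274.2  96. ]
68.19056829078635 [425.1  39.5  26. ]
```

Call:
{"method": "jog_arm", "body": {"moves": [[[0,0,0],0,1],[[0,0,0],0,1],[[0,0,-0.005],0,1],[[-0.001,0,-0.006],0,1],[[-0.001,0,-0.006],0,1]]}}

```text
clock: 4.58
position: [422.8, 39.5, 18.3]
ee_rot: [0.788, 0.615, -0.0, -0.0]
contact_force: [-0.0, -0.4, 0.2]
width: 90.9
```

Call:
{"method": "jog_arm", "body": {"moves": [[[0,0,0],0,0.5],[[0,0,0],0,0.5],[[0,0,0],0,0.5],[[0,0,0],0,0.5],[[0,0,0],0,0.5]], "squeeze": 15}}

```text
clock: 5.0
position: [423.5, 39.6, 18.8]
ee_rot: [0.788, 0.615, 0.0, 0.0]
contact_force: [0.1, 0.0, -0.1]
width: 68.4
```

Call:
{"method": "jog_arm", "body": {"moves": [[[0,0,0.015],0,0.5],[[0,0,0.035],0,0.5],[[0,0,0.06],0,0.5],[[0,0,0.085],0,0.5],[[0,0,0.1],0,0.5]]}}

```text
clock: 5.42
position: [423.7, 39.9, 120.7]
ee_rot: [0.788, 0.616, 0.001, 0.0]
contact_force: [0.5, -0.0, -1.5]
width: 68.2
```

Call:
{"method": "jog_arm", "body": {"moves": [[[0.015,0.006,0],0,0.5],[[0.035,0.013,0],0,0.5],[[0.06,0.022,0],0,0.5],[[0.085,0.031,0],0,0.5],[[0.11,0.04,0],0,0.5]]}}

```text
clock: 5.83
position: [534.1, 79.6, 118.6]
ee_rot: [0.788, 0.615, -0.0, 0.0]
contact_force: [0.3, -0.8, -0.8]
width: 68.1
```

Call:
{"method": "jog_arm", "body": {"moves": [[[0.025,0.009,0],0,0.5],[[0.05,0.018,0],0,0.5],[[0.07,0.025,0],0,0.5],[[0.082,0.028,0],0,0.5],[[0.082,0.028,0],0,0.5]]}}

```text
clock: 6.25
position: [617.3, 108.5, 118.1]
ee_rot: [0.788, 0.615, 0.001, -0.0]
contact_force: [-0.7, -0.2, -2.1]
width: 68.0
```

Call:
{"method": "jog_arm", "body": {"moves": [[[0.01,0,-0.02],0,0.5],[[0.01,0,-0.045],0,0.5],[[0.01,0,-0.07],0,0.5],[[0.01,0,-0.087],0,0.5],[[0.01,0,-0.087],0,0.5]]}}

```text
clock: 6.67
position: [621.7, 106.0, 27.7]
ee_rot: [0.788, 0.615, -0.003, -0.001]
contact_force: [-1.2, -0.4, -1.8]
width: 68.3
```

```bash
python3 - <<'E'
from h import *
print(read_state())
a=snap("scene","s2.png")[150:270,180:370];b=snap("top","t2.png")[130:250,180:320]
cv2.imwrite('pics/c3.png',cv2.resize(cv2.cvtColor(np.hstack([a,b]),cv2.COLOR_RGB2BGR),None,fx=2.4,fy=2.4,interpolation=cv2.INTER_CUBIC))
E
```

```text
{'clock': 6.6667, 'joint_positions': array([ 0.08362914,  0.72267435, -0.51760353,  1.70588409,  0.45339677,
        0.84282889, -0.88085372]), 'dq': array([ 0.00813369, -0.04633816, -0.025105  , -0.04235302, -0.0286361 ,
        0.06224093,  0.02752675]), 'joint_efforts': array([ -1.20938089, -77.79280186, -11.41307473, -25.23460507,
         0.31016037,  -1.16627667,  -0.3100274 ]), 'position': array([621.74864271, 106.04799974,  27.72101513]), 'ee_rot': array([ 0.78814486,  0.61547862, -0.00344509, -0.00137194]), 'contact_force': array([-1.17524191, -0.4020431 , -1.80154213]), 'wrist_torque': array([-0.03456911, -0.03128457,  0.02167119]), 'width': 68.25570892560988}
```

View pics/c3.png

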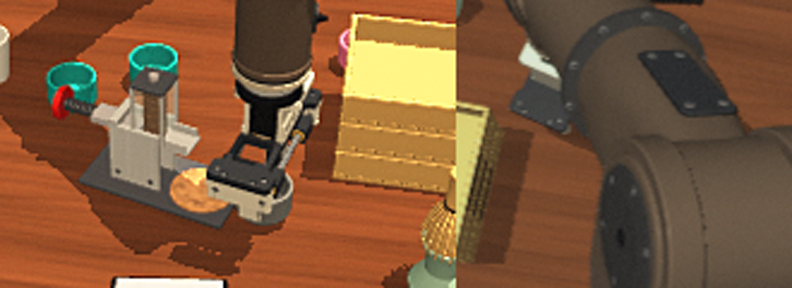

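The bowl hangs at the open end of the cork, with the cork at scene crop (195,190) and the bowl at (270,190). I'll correct the sideways offset and slide in.

Call:
{"method": "jog_arm", "body": {"moves": [[[-0.007,0,0],0,0.5],[[-0.007,0,0],0,0.5],[[-0.007,0,0],0,0.5]]}}

```text
clock: 7.02
position: [618.5, 107.8, 33.2]
ee_rot: [0.788, 0.616, 0.001, 0.0]
contact_force: [0.9, -0.8, -1.7]
width: 67.9
```

Call:
{"method": "jog_arm", "body": {"moves": [[[-0.006,-0.01,-0.002],0,0.5],[[-0.01,-0.025,-0.002],0,0.5],[[-0.014,-0.04,-0.002],0,0.5],[[-0.017,-0.052,-0.002],0,0.5],[[-0.019,-0.06,-0.002],0,0.5]]}}

```text
clock: 7.43
position: [598.9, 44.9, 29.8]
ee_rot: [0.789, 0.615, -0.0, 0.0]
contact_force: [-0.1, 0.0, -1.4]
width: 67.7
```

Call:
{"method": "jog_arm", "body": {"moves": [[[-0.001,-0.004,0],0,0.5],[[-0.002,-0.009,0],0,0.5],[[-0.003,-0.014,0],0,0.5],[[-0.003,-0.014,0],0,0.5],[[-0.003,-0.014,0],0,0.5]]}}

```text
clock: 7.85
position: [596.5, 33.8, 29.8]
ee_rot: [0.788, 0.615, 0.0, -0.0]
contact_force: [0.2, 0.6, -2.0]
width: 68.2
```

```bash
python3 - <<'E'
from h import *
print(read_state()['position'],read_state()['contact_force'])
a=snap("scene","s3.png")[160:260,190:310]
cv2.imwrite('pics/c4.png',cv2.resize(cv2.cvtColor(a,cv2.COLOR_RGB2BGR),None,fx=5,fy=5,interpolation=cv2.INTER_CUBIC))
E
```

```text
[596.4635698   33.78136367  29.7543187 ] [ 0.22535557  0.55068698 -2.04846626]
```

View pics/c4.png

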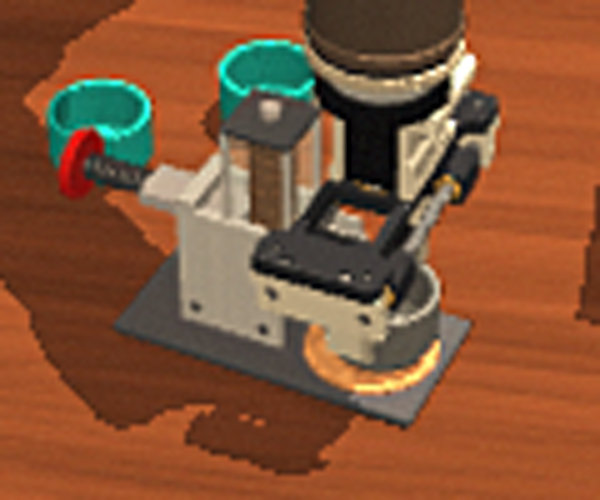

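The bowl is over the cork, about 5 mm to the outer side of its centre as intended. I'll lower and release.

Call:
{"method": "jog_arm", "body": {"moves": [[[0,-0.001,-0.0015],0,0.5],[[0,-0.001,-0.003],0,0.5],[[0,-0.001,-0.003],0,0.5]]}}

```text
clock: 8.15
position: [596.6, 33.0, 26.9]
ee_rot: [0.788, 0.616, 0.0, 0.0]
contact_force: [0.4, 0.6, 0.8]
width: 68.2
```

Call:
{"method": "jog_arm", "body": {"moves": [[[0,0,0],0,0.8],[[0,0,0],0,1],[[0,0,0],0,1],[[0,0,0.02],0,1],[[0,0,0.05],0,1]]}}

```text
clock: 8.57
position: [594.3, 32.1, 74.7]
ee_rot: [0.788, 0.616, -0.002, -0.001]
contact_force: [0.5, -0.8, 0.9]
width: 91.0
```

Call:
{"method": "jog_arm", "body": {"moves": [[[0,0,0.035],0,1],[[0,0,0.07],0,1],[[0,0,0.1],0,1],[[0,0,0.12],0,1],[[0,0,0.12],0,1]]}}

```text
clock: 8.98
position: [598.8, 33.5, 201.7]
ee_rot: [0.788, 0.615, 0.003, 0.002]
contact_force: [0.5, 0.4, 0.7]
width: 91.7
```

Call:
{"method": "jog_arm", "body": {"moves": [[[-0.008,-0.034,0],0,0.6],[[-0.017,-0.068,0],0,0.3],[[-0.025,-0.102,0],0,0],[[-0.034,-0.136,0],0,0],[[-0.042,-0.17,0],0,0]]}}

```text
clock: 9.4
position: [553.4, -138.9, 196.2]
ee_rot: [0.788, 0.616, -0.0, -0.0]
contact_force: [0.4, -0.1, 0.8]
width: 63.2
```

Call:
{"method": "jog_arm", "body": {"moves": [[[-0.008,-0.034,0],0,0],[[-0.017,-0.066,0],0,0],[[-0.017,-0.066,-0.03],0,0],[[-0.017,-0.066,-0.065],0,0],[[-0.017,-0.066,-0.1],0,0]]}}

```text
clock: 9.82
position: [537.3, -204.6, 95.7]
ee_rot: [0.789, 0.615, 0.0, 0.001]
contact_force: [0.6, -0.0, -0.3]
width: 29.8
```

Call:
{"method": "jog_arm", "body": {"moves": [[[0,0,-0.02],0,0],[[0,0,-0.029],0,0],[[0,0,-0.029],0,0],[[0,0,-0.029],0,0]]}}

```text
clock: 10.15
position: [537.7, -203.2, 68.1]
ee_rot: [0.788, 0.616, 0.0, -0.0]
contact_force: [0.2, 1.0, -0.0]
width: 3.0
```

```bash
python3 - <<'E'
from h import *
print(read_state()['position'],read_state()['contact_force'],read_state()['width'])
a=snap("scene","s4.png")[150:260,180:310];b=snap("top","t4.png")[150:260,220:350]
cv2.imwrite('pics/c5.png',cv2.resize(cv2.cvtColor(np.hstack([a,b]),cv2.COLOR_RGB2BGR),None,fx=3,fy=3,interpolation=cv2.INTER_CUBIC))
E
```

```text
[ 537.72520073 -203.17036878   68.10067673] [ 0.15279857  0.99708642 -0.00739891] 3.0181033560860464
```

View pics/c5.png

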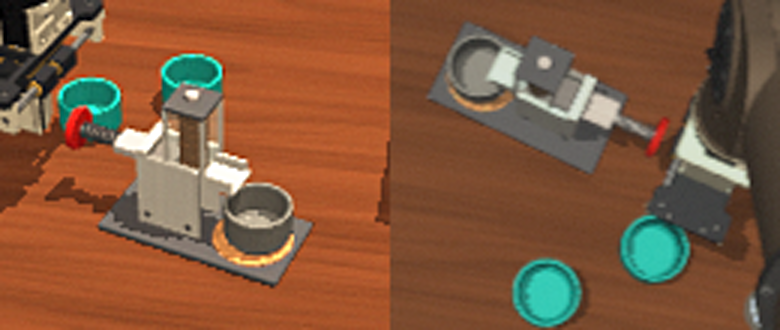

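The bowl stands on the cork, with a ring of cork visible around it, and is seen in the top view partly under the lip. The closed fingers are behind the red disc, so I can push now.

Call:
{"method": "jog_arm", "body": {"moves": [[[0.002,0.01,0.002],0,0],[[0.005,0.02,0.002],0,0],[[0.007,0.029,0.002],0,0],[[0.009,0.034,0.002],0,0],[[0.01,0.039,0.002],0,0]]}}

```text
clock: 10.67
position: [547.9, -163.9, 70.3]
ee_rot: [0.788, 0.616, -0.0, 0.001]
contact_force: [-0.1, -4.3, 2.7]
width: 0.4
```

Call:
{"method": "jog_arm", "body": {"moves": [[[0.0015,0.006,0],0,0],[[0.003,0.012,0],0,0],[[0.0045,0.018,0],0,0],[[0.006,0.024,0],0,0],[[0.0075,0.03,0],0,0]]}}

```text
clock: 11.08
position: [555.7, -135.8, 70.1]
ee_rot: [0.789, 0.615, -0.0, 0.001]
contact_force: [1.6, -8.0, 2.1]
width: 0.7
```

Call:
{"method": "jog_arm", "body": {"moves": [[[0.001,0.005,0],0,0],[[0.0025,0.01,0],0,0],[[0.0037,0.015,0],0,0],[[0.0045,0.018,0],0,0],[[0.005,0.02,0],0,0]]}}

```text
clock: 11.5
position: [561.1, -116.4, 70.1]
ee_rot: [0.789, 0.615, 0.0, 0.002]
contact_force: [2.4, -9.1, 1.6]
width: 0.2
```

Call:
{"method": "jog_arm", "body": {"moves": [[[0.0005,0.002,0],0,0],[[0.001,0.004,0],0,0],[[0.001,0.004,0],0,0]]}}

```text
clock: 11.75
position: [562.2, -112.5, 70.1]
ee_rot: [0.789, 0.615, 0.0, 0.002]
contact_force: [2.3, -9.4, 0.9]
width: 0.3
```

Not on the stop yet, so I'll advance in small steps until the force climbs.

Call:
{"method": "jog_arm", "body": {"moves": [[[0.0005,0.002,0],0,0],[[0.001,0.004,0],0,0],[[0.001,0.004,0],0,0]]}}

```text
clock: 12.0
position: [562.2, -112.2, 70.1]
ee_rot: [0.79, 0.613, -0.002, 0.003]
contact_force: [-1.0, -17.8, 5.4]
width: 0.5
```

The position stalled and the force jumped, so the plunger is on its stop. Now I'll retract.

Call:
{"method": "jog_arm", "body": {"moves": [[[0,0,0],0,0],[[-0.003,-0.012,0],0,0],[[-0.007,-0.028,0],0,0],[[-0.012,-0.048,0],0,0],[[-0.017,-0.068,0],0,0]]}}

```text
clock: 12.42
position: [544.9, -174.2, 69.7]
ee_rot: [0.788, 0.616, 0.0, -0.0]
contact_force: [0.2, -0.8, -0.2]
width: 0.6
```

Call:
{"method": "jog_arm", "body": {"moves": [[[-0.005,-0.02,0],0,0],[[-0.01,-0.04,0],0,0],[[-0.01,-0.04,0.02],0,0],[[-0.01,-0.04,0.05],0,0],[[-0.01,-0.04,0.08],0,0]]}}

```text
clock: 12.83
position: [534.1, -213.7, 149.7]
ee_rot: [0.788, 0.615, -0.0, -0.001]
contact_force: [0.6, -0.3, 0.9]
width: 0.4
```

```bash
python3 - <<'E'
from h import *
print(read_state()['position'],read_state()['contact_force'],read_state()['width'])
a=snap("scene","s5.png")[150:260,180:310];b=snap("top","t5.png")[150:260,220:350]
cv2.imwrite('pics/c6.png',cv2.resize(cv2.cvtColor(np.hstack([a,b]),cv2.COLOR_RGB2BGR),None,fx=3,fy=3,interpolation=cv2.INTER_CUBIC))
E
```

```text
[ 534.05034166 -213.74267935  149.69912031] [ 0.58086607 -0.25867019  0.94915198] 0.35461191774571166
```

View pics/c6.png

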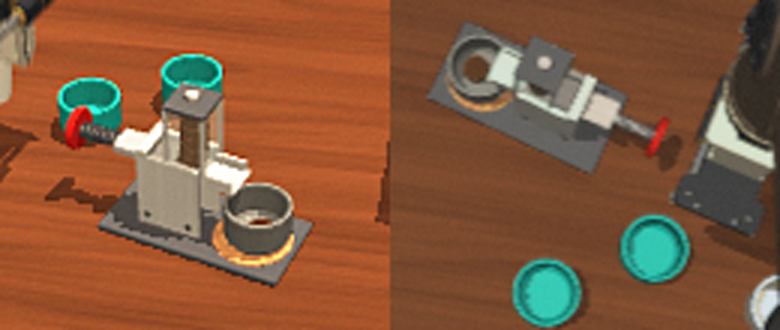

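The brown coin lies in the bowl at top crop (475,68), the plunger is back out and the stack is one coin lower. I'll return over the magazine for the bowl.

Call:
{"method": "jog_arm", "body": {"moves": [[[0,0,0.035],0,0.5],[[0.003,0.012,0.05],0,1],[[0.011,0.044,0.05],0,1],[[0.02,0.078,0.05],0,1],[[0.028,0.112,0.05],0,1]]}}

```text
clock: 13.35
position: [563.1, -100.9, 199.6]
ee_rot: [0.789, 0.615, 0.0, -0.0]
contact_force: [1.1, 0.3, -0.9]
width: 29.3
```

Call:
{"method": "jog_arm", "body": {"moves": [[[0.009,0.034,0],0,1],[[0.017,0.068,0],0,1],[[0.026,0.102,0],0,1],[[0.034,0.134,0],0,1],[[0.034,0.134,0],0,1]]}}

```text
clock: 13.77
position: [596.9, 41.4, 199.7]
ee_rot: [0.785, 0.619, 0.002, -0.002]
contact_force: [-0.2, 0.6, 0.9]
width: 62.5
```

Call:
{"method": "jog_arm", "body": {"moves": [[[0,0,0],0,1],[[0,0,0],0,1]]}}

```text
clock: 13.93
position: [596.5, 31.6, 199.0]
ee_rot: [0.788, 0.616, -0.001, -0.0]
contact_force: [0.2, -0.8, -0.2]
width: 75.8
```

Call:
{"method": "jog_arm", "body": {"moves": [[[0,0.001,0],0,1],[[0,0.001,-0.02],0,1],[[0,0.001,-0.055],0,1],[[0,0.001,-0.085],0,1],[[0,0.001,-0.11],0,1]]}}

```text
clock: 14.35
position: [596.1, 30.5, 87.7]
ee_rot: [0.789, 0.614, -0.001, -0.0]
contact_force: [-0.2, -1.3, -0.6]
width: 91.6
```

Call:
{"method": "jog_arm", "body": {"moves": [[[0,0,-0.02],0,1],[[0,0,-0.04],0,1],[[0,0,-0.055],0,1],[[0,0,-0.061],0,1],[[0,0,-0.061],0,1]]}}

```text
clock: 14.77
position: [595.8, 31.1, 27.3]
ee_rot: [0.789, 0.615, -0.001, -0.001]
contact_force: [-0.6, -0.9, 0.9]
width: 91.9
```

Call:
{"method": "jog_arm", "body": {"moves": [[[0,0,0],0,0.5],[[0,0,0],0,0.5],[[0,0,0],0,0.5],[[0,0,0],0,0.5],[[0,0,0],0,0.5]], "squeeze": 15}}

```text
clock: 15.18
position: [597.3, 32.6, 29.6]
ee_rot: [0.788, 0.615, 0.0, 0.0]
contact_force: [-1.4, -1.1, 5.1]
width: 68.3
```

Call:
{"method": "jog_arm", "body": {"moves": [[[0,0,0.002],0,0.5],[[0.001,0.005,0.003],0,0.5],[[0.004,0.015,0.003],0,0.5],[[0.008,0.03,0.003],0,0.5],[[0.011,0.045,0.003],0,0.5]]}}

```text
clock: 15.6
position: [608.2, 78.8, 31.7]
ee_rot: [0.788, 0.615, 0.0, -0.0]
contact_force: [-0.1, 0.0, -1.7]
width: 68.0
```

Call:
{"method": "jog_arm", "body": {"moves": [[[0.004,0.015,0],0,0.5],[[0.007,0.028,0],0,0.5],[[0.007,0.03,0.01],0,0.5],[[0.007,0.03,0.03],0,0.5],[[0.007,0.03,0.055],0,0.5]]}}

```text
clock: 16.02
position: [613.5, 107.8, 86.1]
ee_rot: [0.788, 0.616, -0.002, -0.001]
contact_force: [0.7, 0.6, -2.1]
width: 68.3
```

Call:
{"method": "jog_arm", "body": {"moves": [[[0,0,0.025],0,0.5],[[0,0,0.055],0,0.5],[[0,0,0.08],0,0.5],[[0,0,0.095],0,0.5],[[0,0,0.095],0,0.5]]}}

```text
clock: 16.43
position: [616.6, 108.5, 186.1]
ee_rot: [0.788, 0.615, 0.003, 0.001]
contact_force: [0.0, 0.3, -1.1]
width: 67.9
```

```bash
python3 - <<'E'
from h import *
print(read_state()['position'],read_state()['contact_force'],read_state()['width'])
a=snap("scene","s6.png")[110:250,200:440];b=snap("top","t6.png")[130:270,70:270]
a=cv2.resize(a,None,fx=2.1,fy=2.1,interpolation=cv2.INTER_CUBIC);b=cv2.resize(b,None,fx=2.1,fy=2.1,interpolation=cv2.INTER_CUBIC)
cv2.imwrite('pics/c7.png',cv2.cvtColor(np.hstack([a,b])[:, :],cv2.COLOR_RGB2BGR)[:, :924])
cv2.imwrite('pics/c7.png',cv2.resize(cv2.imread('pics/c7.png'),None,fx=.86,fy=.86))
for n in["top_tray_floor","scoop"]:
  print(n,[tuple(x.values()) for c in("scene","top") for x in spot_point(n,c)[:2]])
E
```

```text
[616.63260934 108.51460534 186.1428189 ] [ 0.01826405  0.32845662 -1.11036038] 67.87152489741476
top_tray_floor [([294.6, 197.0], 0.71), ([368.0, 184.9], 0.55), ([143.0, 195.9], 0.71)]
scoop [([391.2, 187.0], 0.58), ([310.2, 196.3], 0.7), ([118.9, 195.0], 0.6)]
```

View pics/c7.png

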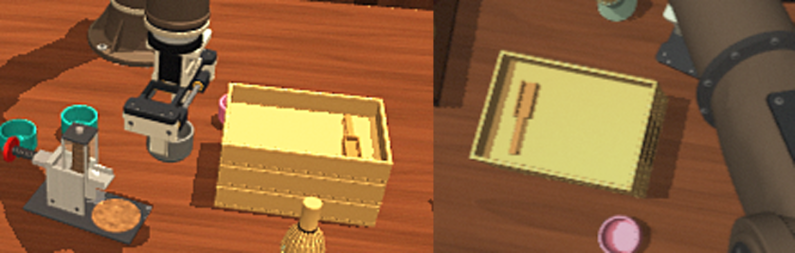

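The bowl is held level and clear of the dispenser. The tray rim corners now read in both views as scene (327,157), (414,165), (418,200), (320,194) and top (107,159), (194,174), (179,237), (90,218). I'll refit the tray.

```bash
python3 - <<'E'
from h import *
from scipy.optimize import least_squares
np.set_printoptions(precision=1,suppress=True)
F=[("scene",(-90,-130,132),(326.8,157.1)),("scene",(-90,130,132),(414.3,164.8)),("scene",(90,130,132),(418.2,200.3)),("scene",(90,-130,132),(320.2,193.6)),
("top",(90,130,132),(107.4,158.8)),("top",(90,-130,132),(194.4,174.3)),("top",(-90,-130,132),(179.4,236.9)),("top",(-90,130,132),(90.3,218))]
def W(p,P):
    c,s=np.cos(p[2]),np.sin(p[2]);return np.array([p[0]*100+c*P[0]-s*P[1],p[1]*100+s*P[0]+c*P[1],P[2]])
r=least_squares(lambda p:np.concatenate([proj(c,W(p,P))-uv for c,P,uv in F]),[4.6,3.2,0],loss='soft_l1')
p=r.x;print(p*100,np.degrees(p[2]));print(r.fun.reshape(-1,2));print("target",W(p,(0,-40,96)))
E
```

```text
[451.5 318.6  -2.6] -1.462148093315863
[[-0.1 -2. ]
 [-2.7 -0.8]
 [-1.  -0.4]
 [ 2.4 -4.7]
 [-0.2 -1.4]
 [-0.3  0.1]
 [ 0.1 -1.5]
 [-0.4 -0.6]]
target [450.4 278.6  96. ]
```

Call:
{"method": "jog_arm", "body": {"moves": [[[-0.01,0.01,0],0,0.5],[[-0.028,0.028,0],0,0.5],[[-0.05,0.05,0],0,0.5],[[-0.072,0.072,0],0,0.5],[[-0.094,0.094,0],0,0.5]]}}

```text
clock: 17.15
position: [518.7, 202.8, 181.1]
ee_rot: [0.788, 0.616, -0.001, -0.0]
contact_force: [0.6, 1.8, -1.7]
width: 67.9
```

Call:
{"method": "jog_arm", "body": {"moves": [[[-0.022,0.022,0],0,0.5],[[-0.042,0.042,0],0,0.5],[[-0.058,0.06,0],0,0.5],[[-0.068,0.07,0],0,0.5],[[-0.07,0.072,0],0,0.5]]}}

```text
clock: 17.57
position: [447.3, 276.6, 181.6]
ee_rot: [0.786, 0.618, -0.0, -0.001]
contact_force: [-0.3, -0.4, -2.3]
width: 67.7
```

Call:
{"method": "jog_arm", "body": {"moves": [[[0,0,0],0,0.5],[[0,0,-0.012],0,0.5],[[0,0,-0.03],0,0.5],[[0,0,-0.04],0,0.5],[[0,0,-0.045],0,0.5]]}}

```text
clock: 17.98
position: [450.7, 271.6, 134.3]
ee_rot: [0.789, 0.615, -0.002, 0.0]
contact_force: [-0.1, -0.0, -1.5]
width: 68.2
```

Call:
{"method": "jog_arm", "body": {"moves": [[[0,0,0],0,0.5],[[0,0,0],0,0.5],[[0,0,0],0,0.5]]}}

```text
clock: 18.23
position: [451.3, 273.7, 137.2]
ee_rot: [0.788, 0.615, 0.0, -0.0]
contact_force: [-0.1, 0.8, -1.0]
width: 68.1
```

Call:
{"method": "jog_arm", "body": {"moves": [[[0,0,-0.006],0,0.5],[[0,0,-0.012],0,0.5],[[0,0,-0.017],0,0.5],[[0,0,-0.017],0,0.5],[[0,0,-0.017],0,0.5]]}}

```text
clock: 18.65
position: [450.6, 273.4, 119.3]
ee_rot: [0.788, 0.616, -0.0, -0.0]
contact_force: [0.1, 0.0, -1.9]
width: 68.0
```

Call:
{"method": "jog_arm", "body": {"moves": [[[0,0,-0.001],0,0.5],[[0,0,-0.002],0,0.5],[[0,0,-0.002],0,0.5]]}}

```text
clock: 18.9
position: [450.9, 273.6, 117.7]
ee_rot: [0.788, 0.615, 0.0, 0.0]
contact_force: [0.8, -0.1, -2.1]
width: 67.8
```

Call:
{"method": "jog_arm", "body": {"moves": [[[0,0,-0.001],0,0.5],[[0,0,-0.0015],0,0.5],[[0,0,-0.0015],0,0.5]]}}

```text
clock: 19.15
position: [451.0, 273.7, 117.6]
ee_rot: [0.788, 0.615, 0.0, 0.0]
contact_force: [-4.6, -3.7, 13.3]
width: 68.4
```

The force changed sign, so the bowl is on the floor. I'll open and rise.

Call:
{"method": "jog_arm", "body": {"moves": [[[0,0,0.001],0,0.6],[[0,0,0.001],0,0.85],[[0,0,0.001],0,1],[[0,0,0.001],0,1],[[0,0,0.001],0,1]]}}

```text
clock: 19.57
position: [450.9, 273.6, 117.2]
ee_rot: [0.788, 0.615, 0.0, -0.0]
contact_force: [0.3, 0.6, -0.4]
width: 89.4
```

Call:
{"method": "jog_arm", "body": {"moves": [[[0,0,0.015],0,1],[[0,0,0.04],0,1],[[0,0,0.075],0,1],[[0,0,0.11],0,1],[[0,0,0.13],0,1]]}}

```text
clock: 19.98
position: [451.4, 274.6, 250.8]
ee_rot: [0.788, 0.616, 0.002, 0.0]
contact_force: [1.5, 1.2, 0.2]
width: 92.0
```

Call:
{"method": "jog_arm", "body": {"moves": [[[0,-0.035,0],0,1],[[0,-0.07,0],0,1],[[0,-0.105,0],0,1],[[0,-0.14,0],0,1],[[0,-0.175,0],0,1]]}}

```text
clock: 20.4
position: [450.6, 97.1, 247.3]
ee_rot: [0.788, 0.616, 0.0, 0.0]
contact_force: [1.2, 0.1, 0.5]
width: 91.8
```

Call:
{"method": "jog_arm", "body": {"moves": [[[0,-0.035,0],0,1],[[0,-0.07,0],0,1],[[0,-0.1,0],0,1],[[0,-0.12,0],0,1],[[0,-0.12,0],0,1]]}}

```text
clock: 20.82
position: [450.6, -26.4, 246.9]
ee_rot: [0.79, 0.613, -0.001, 0.001]
contact_force: [0.1, -0.1, -0.0]
width: 91.7
```

```bash
python3 - <<'E'
from h import *
print(read_state()['position'],read_state()['contact_force'],read_state()['width'])
a=snap("scene","s8.png")[120:260,190:430];b=snap("top","t8.png")[140:280,70:320]
cv2.imwrite('pics/c8.png',cv2.resize(cv2.cvtColor(np.hstack([a,b]),cv2.COLOR_RGB2BGR),None,fx=1.63,fy=1.63,interpolation=cv2.INTER_CUBIC))
E
```

```text
[450.61091395 -26.44443398 246.91407045] [ 0.14016802 -0.05056876 -0.02681533] 91.66204333623051
```

View pics/c8.png

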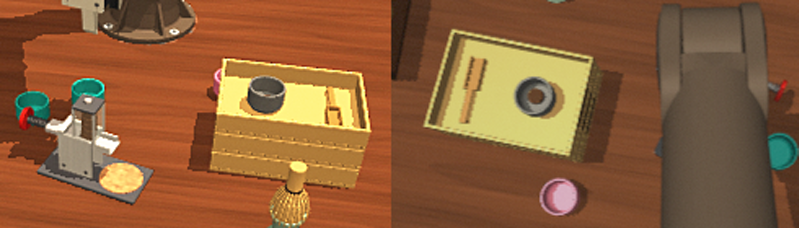

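The bowl stands upright on the tray floor (top crop (536,97)) with the coin in it. The scoop is in place and the plunger is out, so I'm handing in.

```bash
python3 -c "from plant import *; print(hand_in())"
```

```text
the job is handed in; nothing more can be done
None
```

The job is done and handed in at about 21 s of the 72 s allowed; `hand_in()` gives no verdict. I put the grey bowl on the cork rest, let go, and pushed the plunger once onto its stop. At the stop the finger position stalled while the force rose from 9 to 18 N. The plunger sprang back and one coin dropped into the bowl. I then carried the bowl to the tray and released it.

**Last pictures:**
- The bowl is upright on the empty part of the tray floor, about 45 mm from the tray centre towards −y, with the coin in it.
- The scoop and whisk stand look unmoved, and the plunger is back out.
- The white cup, jar and caddy lay outside that last view, so I did not recheck them, but no move went near them.
- The arm stood clear with about 0 N on the tool.

**Disagreements:**
- **Tray fit:** the two views left up to 4.7 px of error in the scene camera, probably about 1 cm. The tolerance at the bowl's position is about 5 cm.
- **First grip:** it read 15 N upward because it was too high on the rim, so I opened and gripped again 6 mm lower.
- **Second coin:** I judged it still in the magazine only from the stack being one coin lower in the picture.

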